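# Clamp a bare display module in the repair jig

### The arm

A 6-joint arm with a two-finger parallel gripper is mounted at the origin on the work surface. World frame = base frame: x ahead of the robot, y to its left, z up, the work surface at z = 0. Lengths are in m, angles in rad, forces in N, time in s.
With the tool pointing down it reaches from about 0.35 to 0.975 m from the base axis. Payload 7.1 kg.
Tool frame: the origin (TCP) lies midway between the tips of the shut fingers; the grasp point (between the pads) lies 19 mm behind it; z points along the fingers, y is the line along which they close (so a half turn about z gives the same grasp; the last joint's range is limited). The gripper opens to 88 mm and grips with 3 to 60 N. Pads are 20 mm wide; open, the fingers measure 115 mm over their backs; the gripper's body (75 mm by 178 mm) begins 61 mm behind the grasp point.
Start: joints at [-1.361, 0.423, 1.63, -0, 1.089, -0.019], TCP at [0.142, -0.609, 0.203] pointing down, gripper open.
Joint ranges: [-3, 3], [-0.9, 2.11], [0.09, 2.58], [-1.31, 4.45], [0.11, 2.69], [-2.54, 2.54]. Speed limits (rad/s): [2.39, 2.39, 3.01, 3.14, 3.14, 3.14].

### API

Orientations are given as a unit quaternion [w, x, y, z].
In Python, from plant import ctrl gives the robot as it stands.
- The arm moves only by the tool arm_command, never from a script. Its argument "series" is a list that holds one entry, the list of rows, each a list of 6 numbers: the shift along the tool's x, y, z each as a share of 10 cm, from -1 to 1, then the turn, a rotation vector about the tool's x, y, z each as a share of pi rad, from -1 to 1. In form: [[[tx, ty, tz, ax, ay, az], ...]]. A call has 1 to 8 rows; each row is the pose to reach, as a shift and turn from the pose commanded when the call began, along the tool's axes at that moment, turning the shorter way round; what a row does not reach only later rows make up. A row lasts 1/8 s, in which the tool goes at most 62.5 mm and 10.7 degrees, less where a joint would pass 70% of its speed; a pose out of reach is approached as far as the arm can. A call with a number of a shift or a turn outside -1 to 1 is refused whole. A call with a gripper value outside its range is refused whole. "claw" is the gripper's target within -1 to 1 (fully open at 1, half-way at 0, shut at -1), set as the call begins (left out, the last holds). The fingers move at their own pace and stop on an object; "newtons" is the grip in N (left out, the last holds). Time passes only in rows, so rows that repeat a pose let the fingers close. It gives the time, the measured TCP pose, the force, the opening and the grip force at its end, in the units of the state.
- ctrl.observe(): the state, without advancing time (a new reading comes with each control period).
- ctrl.get_image(name): name is "side" or "top"; returns (picture, depth): 420x560x3 uint8, blue, green, red; 420x560 float32, m along the optical axis (not along the pixel's ray), 0 where there is no reading.
- ctrl.calibration(name): a dict with "fx", "fy", "cx", "cy" (pixels), "position" and "orientation" of the camera in the world. Camera axes: x right, y up, looking along -z (the intrinsics and any distortion apply to the point x, -y, -z); pixel columns grow to the right and rows downward; lengths in m; the calibration is good to about 2 mm. A picture is of the moment at which its call begins. calibration takes no time and is no camera call.
- ctrl.hand_in(): hands the job in; it is judged then, once.
The state is a dict: "t": time; "qpos": joint angles; "joint_vel": joint speeds; "joint_torque": joint torques, N m; "tcp_pos": TCP position; "ee_rot": TCP orientation; "contact_force": force on the tool from outside, world axes, zero at the start; "moment": the same for the moment, N m; "width": finger opening in m; "finger_force": force on a finger pad.
Only numpy, scipy, OpenCV 4.12 (cv2) and the standard library are available. Lean on these libraries where they do the work, as an engineer would, in place of code of your own. Each camera call takes 0.05 s, during which the arm holds its last target. There are 200 camera calls.

### The job

A bare phone display lies face down, too thin to pick up cleanly there, on the thick base plate of the microscope stand. Slide it between the things standing there until its end sticks out over the front edge of the base plate (the edge towards the robot), pick it up there by its long edges, lay it flat, square and centred on the rubber rests of the clamping jig and let go; then push the sliding jaw up until the display is held between the jaw and the fixed stop with no gap at either end. The glass cracks easily: handle it gently throughout, never let it fall, and leave everything else on the bench where it is.

Things in the scene. Friction and masses are not known exactly. Their poses are not given: they have to be found in the camera images.
- display_mid (a point): Centre of the loose display: a plate 100 mm long (x), 56 mm wide (y), 3 mm thick (z, up), 35 to 60 g, bright metal back with a short amber ribbon, dark glass underneath, flat on the base plate. Either end may go to the stop. It cracks if gripped with over 15 N from each finger, pressed with over 30 N, or clamped with over 15 N (30 N in all from jaw and stop). A few newtons are enough.
- stand_edge (a point): Middle of the front top edge of the microscope stand's fixed black base plate, which is 280 mm deep (x, away from the robot), 460 mm wide (y) and 25 mm thick, standing flat on the bench (this point is 25 mm above the bench). x points from the edge inwards over the base plate, y along the edge, z up. A steel column 30 mm thick (collar 60 mm) rises 445 mm at x = 245 mm, y = 200 mm from this point; the microscope head hangs out past the left (+y) end of the base plate.
- jig: Clamping jig, fixed on the bench: a slotted steel rail 210 mm long (x), 44 mm wide (y), top 20 mm above the bench, on two cross feet (22 mm by 90 mm, 9 mm high, at x = +92 and -92 mm). Origin on the bench under the middle of the rail, z up. Two rubber rests across the rail, 10 mm by 44 mm, at x = 0 and x = +60 mm, tops 28 mm above the bench, carry the display. The fixed stop, a block 44 mm wide reaching 40 mm above the bench, has its face at x = +80 mm looking to -x.
- jig_seat (a point): Where the centre of the display lies when it is against the stop and centred: in the jig's frame x = +30 mm, y = 0, 29.5 mm above the bench; axes as the jig's. The display's length goes along x, its width overhangs the rail by 6 mm on each side.
- jaw_face (a point): Middle of the clamping face of the sliding jaw, 29.5 mm above the bench; its x axis points along the rail to the stop. The jaw is a steel block 16 mm thick (x, behind the face), 44 mm wide, reaching from the rail top to 40.5 mm above the bench, with a thumb tab 30 mm wide along its back up to 52 mm. The rail behind it is clear.
- jaw (a joint): Travel of the sliding jaw in m: 0 drawn fully back (face at x = -70 mm in the jig's frame), growing towards the stop, range to 0.070. The face meets a display lying against the stop at 0.050. It slides with about 2 N of friction and stays where it is left.
- spool: Spool of solder wire standing on its flange, 52 mm across, 40 mm tall, on the base plate; origin under its centre. Leave alone.
- flux_jar: Small closed amber jar, 48 mm across, 40 mm tall, on the base plate; origin under its centre. Leave alone.
- tip_cleaner: Round black cup of brass wool, 54 mm across, 37 mm tall, on the base plate; origin under its centre. Leave alone.
- tweezers: Tweezers lying flat, 130 mm long (x), 18 mm wide, 6 mm high, along the right end of the base plate; origin under the middle. Leave alone.
- screwdriver: Small screwdriver, 150 mm long along x, lying on the bench to the right of the jig. Leave alone.
- parts_dish: Low round steel dish, 60 mm across, 16 mm high, on the left part of the base plate; origin under its centre. Leave alone.
- circuit_board: Green circuit board, 70 mm by 45 mm by 4 mm, on the bench to the right of the jig; origin under its centre. Leave alone.
- cleaner_bottle: Clear plastic bottle, 52 mm across, 120 mm tall, on the bench beyond the jig; origin under its centre. Leave alone.

How it is judged:
On the way, in this order (a step that is already met when the one before it is completed fails the run):
1. the display lies flat on the base plate with its end over the front edge (x of display_mid in the frame of stand_edge below 0.035 m and z of display_mid in the frame of stand_edge between 0 and 0.004 m and angle between display_mid's own z axis and vertical below 0.06 rad), for 0.2 s.
2. the display lies on the rests of the jig, let go, with the jaw still open (horizontal distance between display_mid and jig_seat below 0.02 m and z of display_mid in the frame of jig_seat between -0.003 and 0.003 m and contact force between the fingers and display below 0.01 N and value of joint jaw below 0.047 m), for 0.2 s.
At the end, for the whole second after the job is handed in: The display lies flat on the jig's rests, square with the rail within 0.06 rad and centred across it within 8 mm, its far end within 2 mm of the stop and the jaw's face within 2 mm of its near end (jaw at 0.050 +- 0.002), at rest and released (x of display_mid in the frame of jig_seat between -0.002 and 0.002 m and y of display_mid in the frame of jig_seat between -0.008 and 0.008 m and z of display_mid in the frame of jig_seat between -0.002 and 0.002 m and angle between the x axis of display_mid and the x axis of jig_seat, either way round below 0.06 rad and angle between display_mid's own z axis and vertical below 0.04 rad and value of joint jaw between 0.048 and 0.052 m and linear speed of display below 0.01 m/s); the robot touches nothing.
It fails at once if the display is squeezed with more than 15 N from each finger (both together 30 N), or pressed by the robot with more than 30 N (contact force between any of the fingers, the arm and display above 30 N).
It fails at once if the display is clamped with more than 15 N (jaw and stop together 30 N), or set down on the jig that hard (contact force between jig and display above 30 N).
It fails at once if the display falls off the base plate or the jig (height (world z) of display_mid below 0.018 m).
It fails at once if a bystander is shifted by more than 12 mm (distance of any of spool, flux_jar, tip_cleaner, tweezers, screwdriver, parts_dish, circuit_board, cleaner_bottle from where it was at the start of the episode above 0.012 m).
It also fails if it takes over 72 s, if anything falls off the work surface, if the arm or the gripper's body presses on something with over 40 N, if the wrist force passes 120 N, or if a joint passes its speed limit or range.

## Working session

There is one attempt and no reset: what is moved stays moved. The work goes in short steps, Python scripts to look and compute and a tool call to move; the robot and the scene stay as the last step left them, time stands still between calls to the robot, and variables do not carry over. Pictures are saved under pics/ and viewed, at most 10 in all, crops included, and the job is handed in when it is done.

Besides the shell and the picture viewer there is one more tool, called after "Request:" by a JSON object that holds its "name" and its "arguments". arm_command: Moves the arm, as the interface text tells. Shift numbers are shares of 10 cm and turn numbers shares of pi rad, none past 1 either way. Its arguments: {"type":"object","properties":{"series":{"type":"array"},"claw":{"type":"number"},"newtons":{"type":"number"}},"required":["series"]}

```bash
mkdir -p pics; ls; cat > h.py <<'E'
import numpy as np, cv2
from plant import ctrl
from scipy.spatial.transform import Rotation as R
def cam(n):
    c=ctrl.calibration(n); q=c["orientation"]
    return c, R.from_quat([q[1],q[2],q[3],q[0]]).as_matrix(), np.array(c["position"])
def toplane(n,uv,z):
    c,M,p=cam(n); uv=np.atleast_2d(uv).astype(float)
    d=np.c_[(uv[:,0]-c["cx"])/c["fx"],-(uv[:,1]-c["cy"])/c["fy"],-np.ones(len(uv))]@M.T
    return p+d*((z-p[2])/d[:,2])[:,None]
def cloud(n,dep):
    c,M,p=cam(n); v,u=np.indices(dep.shape)
    return np.stack([(u-c["cx"])/c["fx"]*dep,-(v-c["cy"])/c["fy"]*dep,-dep],-1)@M.T+p
def snap(n,tag,crop=None,s=1):
    im,d=ctrl.get_image(n); o=im if crop is None else im[crop[0]:crop[1],crop[2]:crop[3]]
    cv2.imwrite(f"pics/{tag}.png",cv2.resize(o,None,fx=s,fy=s)); np.savez(f"pics/{tag}.npz",im=im,d=d); return im,d
E
python3 - <<'E'
from h import *
for n in("top","side"):
    snap(n,n+"0",s=1.4); print(ctrl.calibration(n))
print(ctrl.observe())
E
```

```text
pics
{'fx': 508.0187094014168, 'fy': 508.0187094014168, 'cx': 279.34114748500855, 'cy': 205.75998313362348, 'position': array([ 0.51142708, -0.04640814,  1.21181953]), 'orientation': array([ 0.712466  ,  0.03487215, -0.03662657, -0.69988186])}
{'fx': 531.617869153516, 'fy': 531.617869153516, 'cx': 278.60306877263866, 'cy': 205.51138733364166, 'position': array([0.18242085, 0.81940733, 1.16269839]), 'orientation': array([-0.22376512, -0.07858998,  0.33972484,  0.91013176])}
{'t': 0.1, 'qpos': array([-1.36101187e+00,  4.23771598e-01,  1.63061428e+00, -2.31131824e-05,
        1.08861261e+00, -1.89529393e-02]), 'joint_vel': array([ 0.001757  , -0.0036203 , -0.00075954,  0.00031263,  0.00020794,
        0.00100001]), 'joint_torque': array([ 1.50857570e-03, -5.45611596e+01, -2.74325448e+01,  6.46621920e-02,
        1.87894364e-02, -1.98681153e-05]), 'tcp_pos': array([ 0.14165215, -0.60818177,  0.2018747 ]), 'ee_rot': array([-6.98741169e-04,  9.93466168e-01,  1.14124837e-01, -7.71559458e-05]), 'contact_force': array([ 0.10945053, -0.03991622,  0.35210385]), 'moment': array([ 0.04198274, -0.00609318, -0.04117903]), 'finger_force': 0.0, 'width': 0.0879283908778976}
```

View pics/top0.png

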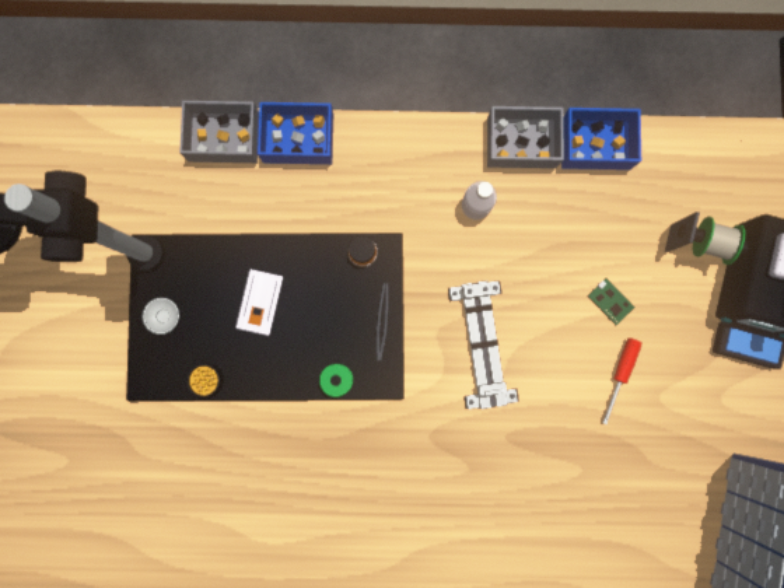

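View pics/side0.png

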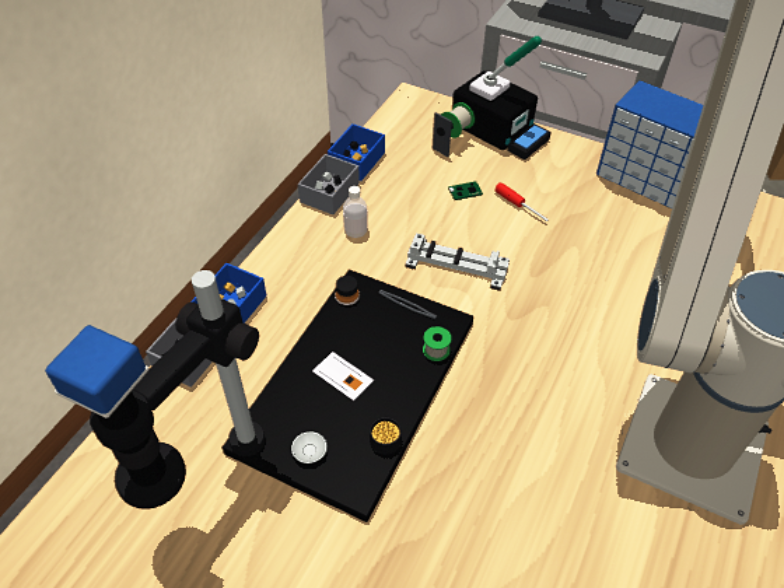

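The top view shows the display at (259,302) and the plate's front edge at row 400. The spool is at (336,380), the tip cleaner at (204,381), and the jig runs from its stop near (475,291) to the jaw end near (491,398). The side view agrees.

```bash
python3 - <<'E'
from h import *
z=np.load("pics/top0.npz");im,d=z["im"],z["d"]
hsv=cv2.cvtColor(im,cv2.COLOR_BGR2HSV)
def big(m,roi):
    k=np.zeros(m.shape,np.uint8);r=roi;k[r[0]:r[1],r[2]:r[3]]=m[r[0]:r[1],r[2]:r[3]]
    c=cv2.findContours(k,cv2.RETR_EXTERNAL,cv2.CHAIN_APPROX_NONE)[0];return max(c,key=cv2.contourArea)
S,V,H=hsv[...,1],hsv[...,2],hsv[...,0]
def rect(n,c,zz):
    P=toplane(n,c.reshape(-1,2),zz)[:,:2].astype(np.float32);r=cv2.minAreaRect(P);print(np.round(r[0],4),np.round(r[1],4),round(r[2],2));print(np.round(cv2.boxPoints(r),4).tolist())
m=(V>110).astype(np.uint8)*255
print("display");rect("top",big(m,(185,245,160,210)),.028)
print("plate");rect("top",big((V<60).astype(np.uint8)*255,(150,300,80,300)),.025)
def circ(name,m,roi,zz):
    c=big(m.astype(np.uint8)*255,roi);P=toplane("top",c.reshape(-1,2),zz)[:,:2].astype(np.float32);o=cv2.minEnclosingCircle(P);print(name,np.round(o[0],4),round(o[1],4))
circ("spool",(H>45)&(H<80)&(S>120),(250,300,220,260),.065)
circ("tip",(H>15)&(H<35)&(S>100),(255,282,130,160),.062)
circ("dish",(V>90),(205,245,95,135),.041)
jm=((S<60)&(V>90)).astype(np.uint8)*255
cv2.imwrite("pics/jig.png",cv2.resize(im[190:300,300:390],None,fx=6,fy=5.4,interpolation=cv2.INTER_NEAREST))
# depth check
C=cloud("top",d)
for u,v in((185,215),(220,240),(340,245),(345,235),(340,210),(352,283),(240,272)): print(u,v,np.round(C[v,u],4))
E
```

```text
display
[0.6051 0.1719] [0.0591 0.1031] 78.55
[[0.5486999750137329, 0.15320000052452087], [0.6496999859809875, 0.13269999623298645], [0.6614999771118164, 0.1906999945640564], [0.5604000091552734, 0.2110999971628189]]
plate
[0.5794 0.1847] [0.2713 0.4194] 1.05
[[0.4399000108242035, 0.3919000029563904], [0.44760000705718994, -0.027400000020861626], [0.7189000248908997, -0.02250000089406967], [0.7111999988555908, 0.3968000113964081]]
spool [0.4795 0.038 ] 0.027
tip [0.474  0.2489] 0.0266
dish [0.5788 0.3315] 0.0308
185 215 [0.6061 0.172  0.0267]
220 240 [0.5491 0.0881 0.0294]
340 245 [ 0.5424 -0.1906  0.0307]
345 235 [ 0.5667 -0.2047  0.0106]
340 210 [ 0.6231 -0.1891  0.039 ]
352 283 [ 0.4547 -0.2216  0.0111]
240 272 [0.4772 0.0372 0.0651]
```

View pics/jig.png

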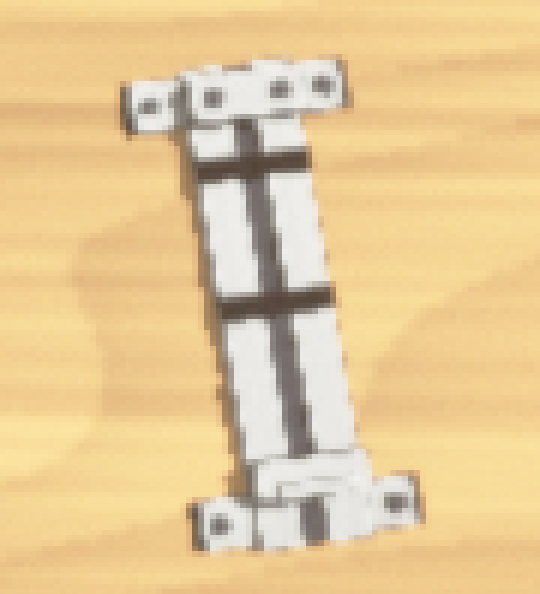

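The crop shows the rests at crop pixels (275,304) and (253,166). The stop face is near row 125 and the jaw face near row 455.

```bash
python3 - <<'E'
from h import *
z=np.load("pics/top0.npz");im,d=z["im"],z["d"]
g=cv2.cvtColor(im,cv2.COLOR_BGR2GRAY).astype(float)
# front edge
for us in(range(95,130),range(165,215),range(255,285)):
    rows=[v for u in us for v in[275+np.argmax(np.diff(g[275:300,u]))+.5]]
    v=np.median(rows);print("edge",np.round(toplane("top",[np.mean(us),v],.025)[0],4))
cr=lambda x,y:[300+x/6-.5,190+y/5.4-.5]
def p(n,q,zz): P=toplane("top",np.array([cr(*a) for a in q]),zz);print(n,np.round(P,4)[:,:2].tolist());return P
a=p("rest0",[(218,310),(330,295)],.028);b=p("rest60",[(197,172),(310,160)],.028)
A=a.mean(0);B=b.mean(0);v=(B-A)[:2];print("yaw",np.degrees(np.arctan2(v[1],v[0])),"len",np.linalg.norm(v),"r0",A)
# rail edges by white mask between rests
C=cloud("top",d)
hsv=cv2.cvtColor(im,cv2.COLOR_BGR2HSV)
w=(hsv[...,1]<70)
mid=[]
for r in list(range(223,242))+list(range(251,271)):
    u=np.where(w[r,325:370])[0]+325
    e=toplane("top",[[u.min()-.5,r],[u.max()+.5,r]],.02);mid.append(e.mean(0)[:2])
mid=np.array(mid);k=np.polyfit(mid[:,0],mid[:,1],1);print("rail mid yaw",np.degrees(np.arctan(k[0])),"y at x=.5,.6",np.polyval(k,[.5,.6]))
p("stop top front edge",[(180,128),(300,115)],.04);p("jaw top front",[(255,462),(365,450)],.0405)
E
```

```text
edge [0.4377 0.3346 0.025 ]
edge [0.4408 0.1559 0.025 ]
edge [ 0.4463 -0.0288  0.025 ]
rest0 [[0.5379, -0.1813], [0.5451, -0.2246]]
rest60 [[0.5972, -0.1727], [0.6032, -0.2167]]
yaw 7.997101988842687 len 0.059335800418477275 r0 [ 0.54147451 -0.20294063  0.028     ]
rail mid yaw 9.106107485010028 y at x=.5,.6 [-0.21084582 -0.19481748]
stop top front edge [[0.6152, -0.1647], [0.6216, -0.211]]
jaw top front [[0.4737, -0.1943], [0.4794, -0.2363]]
```

Request:
{"name": "arm_command", "arguments": {"series": [[[0,0,0,0,0,0.06],[0,0,0,0,0,0.12],[0,0,0,0,0,0.136],[0,0,0,0,0,0.136]]], "claw": 1, "newtons": 4}}

```text
t: 0.6
tcp_pos: [0.1417, -0.6084, 0.2022]
ee_rot: [-0.0, 0.995, -0.099, -0.0]
contact_force: [-0.0, -0.4, 1.2]
width: 0.088
finger_force: 0.0
```

Request:
{"name": "arm_command", "arguments": {"series": [[[0.1,-0.33,0,0,0,0],[0.2,-0.67,0,0,0,0],[0.3,-1,0,0,0,0]]]}}

```text
t: 0.98
tcp_pos: [0.1912, -0.5154, 0.2023]
ee_rot: [-0.0, 0.995, -0.099, -0.0]
contact_force: [-0.1, 0.2, 0.5]
width: 0.0881
finger_force: 0.0
```

Request:
{"name": "arm_command", "arguments": {"series": [[[0.15,-0.5,0,0,0,0],[0.3,-1,0,0,0,0]]]}}

```text
t: 1.23
tcp_pos: [0.2405, -0.4231, 0.2025]
ee_rot: [-0.0, 0.995, -0.099, 0.0]
contact_force: [1.1, 0.1, -0.0]
width: 0.0879
finger_force: 0.0
```

Request:
{"name": "arm_command", "arguments": {"series": [[[0.15,-0.5,0,0,0,0],[0.3,-1,0,0,0,0]]]}}

```text
t: 1.48
tcp_pos: [0.2896, -0.3308, 0.2026]
ee_rot: [0.0, 0.995, -0.099, 0.0]
contact_force: [1.3, -0.4, 0.2]
width: 0.0875
finger_force: 0.0
```

Request:
{"name": "arm_command", "arguments": {"series": [[[0.15,-0.5,0,0,0,0],[0.3,-1,0,0,0,0],[0.3,-1,0,0,0,0]]]}}

```text
t: 1.85
tcp_pos: [0.3392, -0.2377, 0.2026]
ee_rot: [-0.0, 0.995, -0.096, -0.0]
contact_force: [-0.5, -0.8, 0.6]
width: 0.0877
finger_force: 0.0
```

Request:
{"name": "arm_command", "arguments": {"series": [[[0.15,-0.5,0,0,0,0],[0.3,-1,0,0,0,0],[0.3,-1,0,0,0,0]]]}}

```text
t: 2.22
tcp_pos: [0.3884, -0.1468, 0.2026]
ee_rot: [0.0, 0.995, -0.097, 0.0]
contact_force: [-0.6, -1.1, -0.3]
width: 0.0878
finger_force: 0.0
```

Request:
{"name": "arm_command", "arguments": {"series": [[[0.15,-0.5,0,0,0,0],[0.3,-1,0,0,0,0],[0.3,-1,0,0,0,0]]]}}

```text
t: 2.6
tcp_pos: [0.4377, -0.0554, 0.2026]
ee_rot: [0.0, 0.995, -0.097, 0.0]
contact_force: [-0.2, -0.4, -0.3]
width: 0.0878
finger_force: 0.0
```

Request:
{"name": "arm_command", "arguments": {"series": [[[0.15,-0.5,0,0,0,0],[0.3,-1,0,0,0,0],[0.3,-1,0,0,0,0]]]}}

```text
t: 2.98
tcp_pos: [0.487, 0.0362, 0.2025]
ee_rot: [0.0, 0.995, -0.098, 0.0]
contact_force: [-0.3, 0.2, 0.3]
width: 0.088
finger_force: 0.0
```

Request:
{"name": "arm_command", "arguments": {"series": [[[0.15,-0.5,0,0,0,0],[0.3,-1,0,0,0,0],[0.3,-1,0,0,0,0],[0.3,-1,0,0,0,0]]]}}

```text
t: 3.48
tcp_pos: [0.534, 0.126, 0.2021]
ee_rot: [0.001, 0.995, -0.1, -0.001]
contact_force: [0.4, -0.5, -0.7]
width: 0.0881
finger_force: 0.0
```

Request:
{"name": "arm_command", "arguments": {"series": [[[0.13,-0.3,0,0,0,0],[0.267,-0.594,0,0,0,0],[0.267,-0.594,0.5,0,0,0],[0.267,-0.594,1,0,0,0],[0.267,-0.594,1,0,0,0]]]}}

```text
t: 4.1
tcp_pos: [0.5692, 0.1782, 0.0993]
ee_rot: [0.002, 0.995, -0.1, -0.004]
contact_force: [-0.0, 0.9, -0.0]
width: 0.088
finger_force: 0.0
```

Request:
{"name": "arm_command", "arguments": {"series": [[[0,0,0.3,0,0,0],[0,0,0.5,0,0,0],[0,0,0.6,0,0,0],[0,0,0.65,0,0,0],[0,0,0.65,0,0,0],[0,0,0.65,0,0,0]]]}}

```text
t: 4.85
tcp_pos: [0.5731, 0.1814, 0.0382]
ee_rot: [-0.0, 0.995, -0.099, 0.0]
contact_force: [0.8, 0.1, 0.2]
width: 0.0877
finger_force: 0.0
```

```bash
python3 - <<'E'
from h import *
snap("top","top1",(150,300,80,300),3)
z=np.load("pics/top1.npz");snap("side","side1",(160,380,120,380),3)
print(ctrl.observe()["tcp_pos"],ctrl.observe()["contact_force"])
E
```

```text
[0.57302952 0.18144397 0.03813837] [ 0.17968105 -0.44944835 -0.08431334]
```

View pics/side1.png

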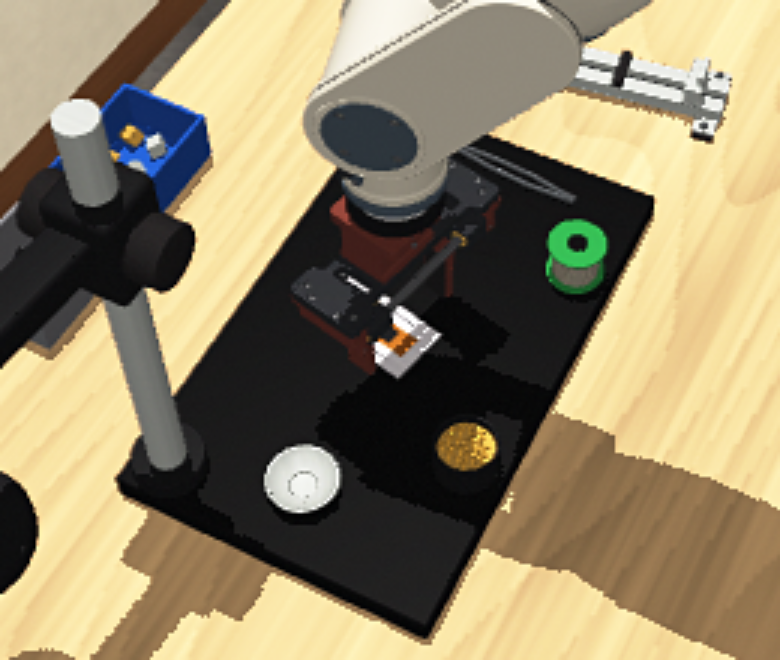

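The side view shows the fingers straddling the display, with the left finger at (370,355) and the right at (450,265). I'll lower slowly.

Request:
{"name": "arm_command", "arguments": {"series": [[[0,0.03,0.05,0,0,0],[0,0.03,0.09,0,0,0],[0,0.03,0.105,0,0,0],[0,0.03,0.105,0,0,0]]]}}

```text
t: 5.45
tcp_pos: [0.572, 0.1783, 0.0268]
ee_rot: [0.0, 0.995, -0.099, -0.0]
contact_force: [1.0, 0.4, 0.2]
width: 0.0877
finger_force: 0.0
```

Request:
{"name": "arm_command", "arguments": {"series": [[[0,0,0.005,0,0,0],[0,0,0.01,0,0,0],[0,0,0.01,0,0,0]]]}}

```text
t: 5.82
tcp_pos: [0.5721, 0.1784, 0.0261]
ee_rot: [-0.0, 0.995, -0.099, 0.0]
contact_force: [-0.0, 0.7, -0.1]
width: 0.0879
finger_force: 0.0
```

Request:
{"name": "arm_command", "arguments": {"series": [[[0,0,0.005,0,0,0],[0,0,0.008,0,0,0],[0,0,0.008,0,0,0]]]}}

```text
t: 6.2
tcp_pos: [0.5721, 0.1783, 0.0253]
ee_rot: [-0.0, 0.995, -0.099, -0.0]
contact_force: [-1.1, -0.1, -0.2]
width: 0.0878
finger_force: 0.0
```

Request:
{"name": "arm_command", "arguments": {"series": [[[0,0,-0.004,0,0,0],[0,0,-0.004,0,0,0],[0,0,-0.004,0,0,0],[0,0,-0.004,0,0,0],[0,0,-0.004,0,0,0],[0,0,-0.004,0,0,0]]], "claw": -0.3, "newtons": 4}}

```text
t: 6.95
tcp_pos: [0.5721, 0.1783, 0.0257]
ee_rot: [-0.0, 0.995, -0.099, 0.0]
contact_force: [0.4, 0.4, -1.1]
width: 0.0322
finger_force: 0.0
```

```bash
python3 - <<'E'
from h import *
snap("side","side2",(240,320,200,290),7)
im,d=np.load("pics/side2.npz").values()
C=cloud("side",d);m=(im.min(2)>110);m[:240]=0;m[310:]=0;m[:,:215]=0;m[:,285:]=0
print(np.round(C[m].min(0),3),np.round(C[m].max(0),3),m.sum())
E
```

```text
[0.553 0.152 0.021] [0.612 0.313 0.168] 179
```

View pics/side2.png

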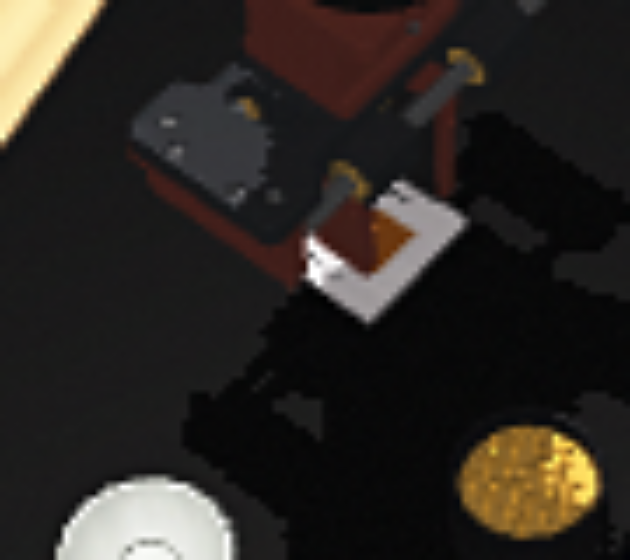

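The left finger, at about (360,240), lies over the display. The tips evidently rise as the fingers open, so I'll open to about 68 mm and feel down to the plate.

Request:
{"name": "arm_command", "arguments": {"series": [[[0,0,-0.05,0,0,0],[0,0,-0.05,0,0,0],[0,0,-0.05,0,0,0],[0,0,-0.05,0,0,0],[0,0,-0.02,0,0,0],[0,0,0,0,0,0],[0,0,0,0,0,0]]], "claw": 0.55}}

```text
t: 7.88
tcp_pos: [0.5719, 0.1783, 0.0253]
ee_rot: [0.0, 0.995, -0.099, -0.0]
contact_force: [-0.4, -0.3, 0.2]
width: 0.0678
finger_force: 0.0
```

Request:
{"name": "arm_command", "arguments": {"series": [[[0,0,0.006,0,0,0],[0,0,0.012,0,0,0],[0,0,0.018,0,0,0],[0,0,0.018,0,0,0]]]}}

```text
t: 8.38
tcp_pos: [0.5721, 0.1783, 0.0239]
ee_rot: [0.0, 0.995, -0.099, -0.0]
contact_force: [0.0, -0.1, 0.0]
width: 0.0678
finger_force: 0.0
```

```bash
python3 - <<'E'
from h import *
snap("side","side3",(240,320,200,290),7)
o=ctrl.observe();print(o["tcp_pos"],o["contact_force"],o["width"])
E
```

```text
[0.57208253 0.17829579 0.02385807] [0.55616833 0.13799936 0.38767148] 0.06821911098768238
```

View pics/side3.png

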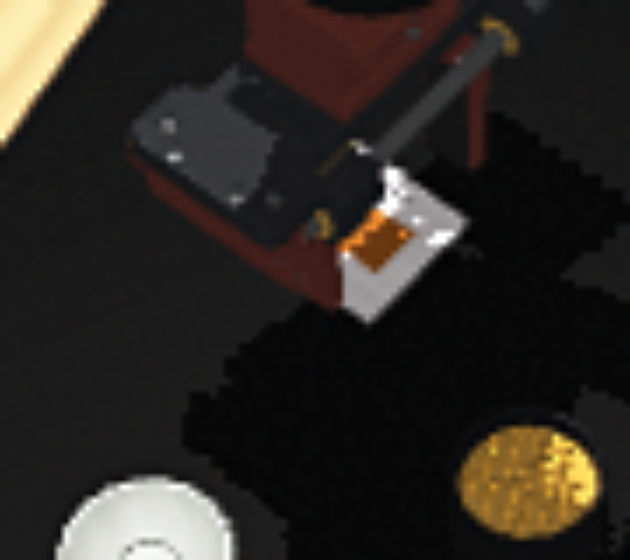

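The left fingertip at (335,305) is now just outside the display's edge and the right one at (478,165) is clear of it. I'll keep lowering by feel.

Request:
{"name": "arm_command", "arguments": {"series": [[[0,0,0.008,0,0,0],[0,0,0.016,0,0,0],[0,0,0.016,0,0,0]]]}}

```text
t: 8.8
tcp_pos: [0.572, 0.1783, 0.0222]
ee_rot: [0.0, 0.995, -0.099, -0.0]
contact_force: [-0.3, -0.1, -0.4]
width: 0.0682
finger_force: 0.0
```

Request:
{"name": "arm_command", "arguments": {"series": [[[0,0,0.006,0,0,0],[0,0,0.012,0,0,0],[0,0,0.012,0,0,0]]]}}

```text
t: 9.18
tcp_pos: [0.5721, 0.1783, 0.021]
ee_rot: [0.0, 0.995, -0.099, -0.0]
contact_force: [-0.2, -1.2, -0.1]
width: 0.0679
finger_force: 0.0
```

```bash
python3 - <<'E'
from h import *
for z in(.025,.03,.035): print(z,np.round(toplane("side",[[247.4,283.1],[267.8,263.1]],z)[:,:2],4).tolist())
o=ctrl.observe();print(o["tcp_pos"],o["contact_force"],o["width"])
E
```

```text
0.025 [[0.5767, 0.2076], [0.5601, 0.1303]]
0.03 [[0.575, 0.2103], [0.5584, 0.1334]]
0.035 [[0.5732, 0.213], [0.5568, 0.1364]]
[0.57205036 0.17827433 0.02102145] [-0.22180416 -1.23309256 -0.10370775] 0.06793702404103912
```

Request:
{"name": "arm_command", "arguments": {"series": [[[0,0,0.006,0,0,0],[0,0,0.012,0,0,0],[0,0,0.012,0,0,0]]]}}

```text
t: 9.55
tcp_pos: [0.572, 0.1783, 0.0198]
ee_rot: [0.0, 0.995, -0.099, -0.0]
contact_force: [0.3, 0.9, -0.1]
width: 0.0679
finger_force: 0.0
```

Request:
{"name": "arm_command", "arguments": {"series": [[[0,0,0.005,0,0,0],[0,0,0.01,0,0,0],[0,0,0.01,0,0,0]]]}}

```text
t: 9.93
tcp_pos: [0.5721, 0.1783, 0.0188]
ee_rot: [-0.0, 0.995, -0.099, -0.0]
contact_force: [-1.2, 0.1, -0.0]
width: 0.0681
finger_force: 0.0
```

Request:
{"name": "arm_command", "arguments": {"series": [[[0,0,0.005,0,0,0],[0,0,0.01,0,0,0],[0,0,0.01,0,0,0]]]}}

```text
t: 10.3
tcp_pos: [0.572, 0.1783, 0.0178]
ee_rot: [0.0, 0.995, -0.099, -0.0]
contact_force: [0.2, 1.0, 0.0]
width: 0.0682
finger_force: 0.0
```

Request:
{"name": "arm_command", "arguments": {"series": [[[0,0,0.005,0,0,0],[0,0,0.01,0,0,0],[0,0,0.01,0,0,0]]]}}

```text
t: 10.68
tcp_pos: [0.5721, 0.1783, 0.0168]
ee_rot: [0.0, 0.995, -0.099, -0.0]
contact_force: [0.2, 0.2, -0.1]
width: 0.0681
finger_force: 0.0
```

Request:
{"name": "arm_command", "arguments": {"series": [[[0,0,0.004,0,0,0],[0,0,0.008,0,0,0],[0,0,0.008,0,0,0]]]}}

```text
t: 11.05
tcp_pos: [0.572, 0.1783, 0.016]
ee_rot: [0.0, 0.995, -0.099, -0.0]
contact_force: [-1.0, 0.5, 0.3]
width: 0.0679
finger_force: 0.0
```

Request:
{"name": "arm_command", "arguments": {"series": [[[0,0,0.004,0,0,0],[0,0,0.008,0,0,0],[0,0,0.008,0,0,0]]]}}

```text
t: 11.42
tcp_pos: [0.572, 0.1783, 0.0152]
ee_rot: [0.0, 0.995, -0.099, -0.0]
contact_force: [1.1, -0.5, 0.2]
width: 0.068
finger_force: 0.0
```

Request:
{"name": "arm_command", "arguments": {"series": [[[0,0,0.004,0,0,0],[0,0,0.008,0,0,0],[0,0,0.008,0,0,0]]]}}

```text
t: 11.8
tcp_pos: [0.572, 0.1783, 0.0144]
ee_rot: [0.0, 0.995, -0.099, -0.0]
contact_force: [0.2, -1.1, -0.1]
width: 0.0683
finger_force: 0.0
```

Request:
{"name": "arm_command", "arguments": {"series": [[[0,0,0.004,0,0,0],[0,0,0.008,0,0,0],[0,0,0.008,0,0,0]]]}}

```text
t: 12.18
tcp_pos: [0.572, 0.1783, 0.0136]
ee_rot: [0.0, 0.995, -0.099, -0.0]
contact_force: [-0.9, -0.1, 0.7]
width: 0.0678
finger_force: 0.0
```

Request:
{"name": "arm_command", "arguments": {"series": [[[0,0,0.004,0,0,0],[0,0,0.008,0,0,0],[0,0,0.008,0,0,0]]]}}

```text
t: 12.55
tcp_pos: [0.5721, 0.1783, 0.0128]
ee_rot: [0.0, 0.995, -0.099, -0.0]
contact_force: [0.8, 0.4, -0.1]
width: 0.0683
finger_force: 0.0
```

```bash
python3 - <<'E'
from h import *
im,d=snap("side","side4",(240,320,200,290),7)
C=cloud("side",d)
# points of reddish finger near tip (lowest z among red pixels)
hsv=cv2.cvtColor(im,cv2.COLOR_BGR2HSV)
red=((hsv[...,0]<12)|(hsv[...,0]>170))&(hsv[...,1]>80)&(hsv[...,2]>30)
for n,(a,b,c,e) in{"L":(262,300,222,252),"R":(235,275,258,275)}.items():
    m=np.zeros_like(red);m[a:b,c:e]=red[a:b,c:e];P=C[m];v,u=np.where(m);i=np.argsort(P[:,2])[:8]
    for k in i: print(n,u[k],v[k],np.round(P[k],4))
E
```

```text
L 222 270 [0.655  0.2018 0.0215]
L 233 278 [0.6176 0.2098 0.0219]
L 229 275 [0.6307 0.2074 0.0232]
L 240 283 [0.5939 0.2151 0.0232]
L 248 286 [0.5713 0.2142 0.0247]
L 246 286 [0.5757 0.2166 0.0248]
L 247 286 [0.57   0.2208 0.0349]
L 245 284 [0.577  0.2184 0.0357]
R 269 256 [0.5669 0.1109 0.0278]
R 268 265 [0.5547 0.1392 0.0314]
R 267 266 [0.555  0.144  0.0329]
R 267 265 [0.5549 0.1441 0.0376]
R 268 264 [0.5538 0.1408 0.0386]
R 268 263 [0.5533 0.1417 0.0445]
R 267 264 [0.5538 0.1461 0.0455]
R 267 263 [0.5545 0.1447 0.0477]
```

View pics/side4.png

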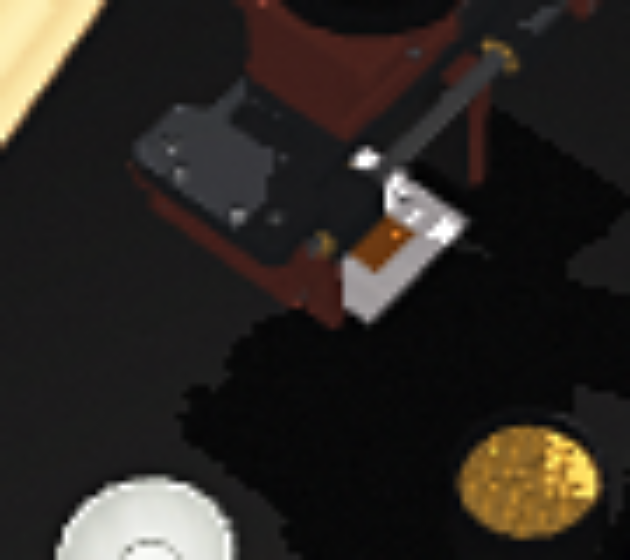

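The left tip, now at (335,328), is still a few mm above the plate. I'll continue down.

Request:
{"name": "arm_command", "arguments": {"series": [[[0,0,0.008,0,0,0],[0,0,0.015,0,0,0],[0,0,0.015,0,0,0]]]}}

```text
t: 12.98
tcp_pos: [0.572, 0.1783, 0.0113]
ee_rot: [0.0, 0.995, -0.099, -0.0]
contact_force: [-0.1, 0.5, 0.1]
width: 0.0682
finger_force: 0.0
```

Request:
{"name": "arm_command", "arguments": {"series": [[[0,0,0.005,0,0,0],[0,0,0.01,0,0,0],[0,0,0.01,0,0,0]]]}}

```text
t: 13.35
tcp_pos: [0.5721, 0.1783, 0.0103]
ee_rot: [-0.0, 0.995, -0.099, -0.0]
contact_force: [-0.2, -0.5, -0.2]
width: 0.0681
finger_force: 0.0
```

Request:
{"name": "arm_command", "arguments": {"series": [[[0,0,0.005,0,0,0],[0,0,0.01,0,0,0],[0,0,0.01,0,0,0]]]}}

```text
t: 13.72
tcp_pos: [0.5721, 0.1783, 0.0093]
ee_rot: [0.0, 0.995, -0.099, -0.0]
contact_force: [0.1, -0.9, -0.6]
width: 0.0675
finger_force: 0.0
```

Request:
{"name": "arm_command", "arguments": {"series": [[[0,0,0.005,0,0,0],[0,0,0.01,0,0,0],[0,0,0.01,0,0,0]]]}}

```text
t: 14.1
tcp_pos: [0.5721, 0.1783, 0.0083]
ee_rot: [-0.0, 0.995, -0.099, -0.0]
contact_force: [-0.0, -0.5, 0.8]
width: 0.0678
finger_force: 0.0
```

Request:
{"name": "arm_command", "arguments": {"series": [[[0,0,0.005,0,0,0],[0,0,0.008,0,0,0],[0,0,0.008,0,0,0]]]}}

```text
t: 14.48
tcp_pos: [0.5721, 0.1783, 0.0075]
ee_rot: [0.0, 0.995, -0.099, -0.0]
contact_force: [0.1, 0.2, -0.6]
width: 0.0682
finger_force: 0.0
```

Request:
{"name": "arm_command", "arguments": {"series": [[[0,0,0,0,0,0],[0,0,0,0,0,0],[0,0,0,0,0,0],[0,0,0,0,0,0]]], "claw": 0.18, "newtons": 4}}

```text
t: 14.98
tcp_pos: [0.5721, 0.1783, 0.0076]
ee_rot: [-0.0, 0.995, -0.099, -0.0]
contact_force: [-0.3, 0.2, 0.3]
width: 0.0559
finger_force: 4.0
```

The grip is on the display: width 55.9 mm at 4 N. Now I'll drag it slowly, squaring it as I go.

Request:
{"name": "arm_command", "arguments": {"series": [[[-0.05,0.02,0,0,0,-0.01],[-0.15,0.06,0,0,0,-0.02],[-0.25,0.11,0,0,0,-0.03],[-0.35,0.16,0,0,0,-0.04],[-0.45,0.2,0,0,0,-0.05],[-0.55,0.25,0,0,0,-0.06],[-0.65,0.3,0,0,0,-0.071],[-0.7,0.32,0,0,0,-0.071]]]}}

```text
t: 15.98
tcp_pos: [0.4964, 0.1605, 0.0076]
ee_rot: [0.0, 1.0, 0.013, -0.0]
contact_force: [0.4, 0.5, -1.2]
width: 0.0558
finger_force: 4.0
```

```bash
python3 - <<'E'
from h import *
im,d=snap("side","side5",(220,330,200,330),5)
o=ctrl.observe();print(o["tcp_pos"],o["ee_rot"],o["width"],o["finger_force"],o["contact_force"])
E
```

```text
[0.49588579 0.16045911 0.00754524] [ 1.14091169e-04  9.99924489e-01  1.22796687e-02 -4.62163702e-04] 0.0554858912499913 3.997807949781418 [-1.42552303  0.10290538  0.74512945]
```

View pics/side5.png

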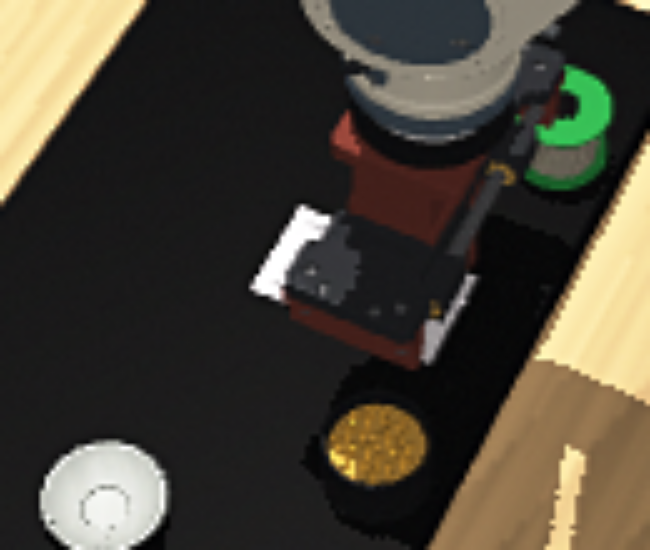

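The display has come along and is square. Its far corners are at crop (250,287) and (303,208), its near left corner at (430,362), and it is clear of the cup and spool.

```bash
python3 - <<'E'
from h import *
P=toplane("side",np.array([[250,287],[303,208],[475,280],[430,362]])/5+[199.5,219.5],.028)[:,:2];print(np.round(P,4).tolist(),P.mean(0))
E
```

```text
[[0.5801, 0.1908], [0.5796, 0.1359], [0.4813, 0.1341], [0.4797, 0.1876]] [0.53018315 0.16209822]
```

Request:
{"name": "arm_command", "arguments": {"series": [[[-0.08,0.02,0,0,0,0],[-0.18,0.04,0,0,0,0],[-0.28,0.06,0,0,0,0],[-0.38,0.08,0,0,0,0],[-0.48,0.1,0,0,0,0],[-0.58,0.12,0,0,0,0],[-0.66,0.14,0,0,0,0],[-0.66,0.156,0,0,0,0]]]}}

```text
t: 17.02
tcp_pos: [0.4308, 0.1433, 0.0076]
ee_rot: [0.0, 1.0, 0.012, -0.0]
contact_force: [0.2, -0.2, 0.1]
width: 0.0558
finger_force: 4.0
```

Request:
{"name": "arm_command", "arguments": {"series": [[[-0.03,0,0,0,0,0],[-0.06,0,0,0,0,0],[-0.06,0,0,0,0,0],[-0.06,0,0,0,0,0]]]}}

```text
t: 17.52
tcp_pos: [0.4256, 0.1434, 0.0076]
ee_rot: [-0.0, 1.0, 0.012, 0.0]
contact_force: [-0.6, 0.4, -0.8]
width: 0.0557
finger_force: 4.0
```

```bash
python3 - <<'E'
from h import *
im,d=snap("side","side6",(220,340,240,370),5)
o=ctrl.observe();print(o["tcp_pos"],o["width"],o["finger_force"])
E
```

```text
[0.42569521 0.14343392 0.00757721] 0.0554669364925639 3.9977330714464188
```

View pics/side6.png

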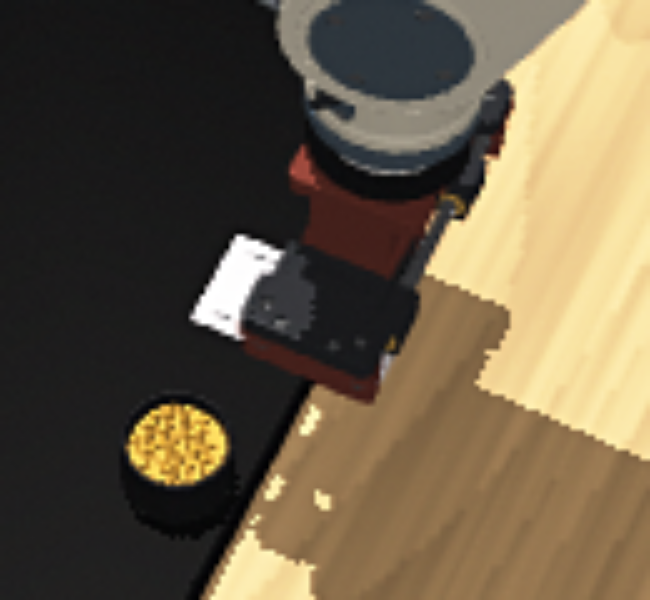

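The display's end is over the edge: its far corners are at crop (190,318) and (240,235), and the fingers are beyond the plate edge line at (310,380). I'll check this in numbers, then open, lower and regrip deeper.

```bash
python3 - <<'E'
from h import *
print(np.round(toplane("side",np.array([[190,318],[240,235]])/5+[239.5,219.5],.028)[:,:2],4).tolist(),np.round(toplane("side",np.array([[318,375],[205,590]])/5+[239.5,219.5],.025)[:,:2],4).tolist())
E
```

```text
[[0.509, 0.1742], [0.5094, 0.1179]] [[0.4386, 0.1723], [0.435, 0.301]]
```

Request:
{"name": "arm_command", "arguments": {"series": [[[0,0,0,0,0,0],[0,0,0,0,0,0],[0,0,0,0,0,0],[0,0,0,0,0,0],[0,0,0.03,0,0,0],[0,0,0.06,0,0,0],[0,0,0.07,0,0,0],[0,0,0.07,0,0,0]]], "claw": 0.5}}

```text
t: 18.58
tcp_pos: [0.4254, 0.1433, 0.0004]
ee_rot: [0.0, 1.0, 0.012, -0.0]
contact_force: [0.4, -0.4, 0.3]
width: 0.0658
finger_force: 0.0
```

Request:
{"name": "arm_command", "arguments": {"series": [[[0,0,0,0,0,0],[0,0,0,0,0,0],[0,0,0,0,0,0],[0,0,0,0,0,0]]], "claw": 0.1, "newtons": 9}}

```text
t: 19.08
tcp_pos: [0.4256, 0.1434, 0.0006]
ee_rot: [-0.0, 1.0, 0.012, 0.0]
contact_force: [0.3, -0.2, 0.1]
width: 0.0554
finger_force: 9.0
```

Request:
{"name": "arm_command", "arguments": {"series": [[[0,0,-0.03,0,0,0],[0,0,-0.1,0,0,0],[0,0,-0.22,0,0,0],[0,0,-0.4,0,0,0],[0,0,-0.6,0,0,0],[0,0,-0.77,0,0,0],[0,0,-0.87,0,0,0],[0,0,-0.9,0,0,0]]]}}

```text
t: 20.08
tcp_pos: [0.4259, 0.1435, 0.0914]
ee_rot: [-0.0, 1.0, 0.012, 0.001]
contact_force: [-0.3, -0.0, -0.7]
width: 0.0558
finger_force: 9.0
```

Request:
{"name": "arm_command", "arguments": {"series": [[[0.01,0.04,0,0,0,0],[0.04,0.14,0,0,0,0],[0.08,0.28,0,0,0,0],[0.12,0.42,0,0,0,0],[0.16,0.56,0,0,0,0],[0.2,0.7,0,0,0,0],[0.25,0.875,0,0,0,0]]]}}

```text
t: 20.95
tcp_pos: [0.453, 0.0555, 0.0906]
ee_rot: [-0.0, 1.0, 0.012, 0.0]
contact_force: [0.4, 0.1, 0.1]
width: 0.0558
finger_force: 9.0
```

Request:
{"name": "arm_command", "arguments": {"series": [[[0.05,0.175,0,0,0,0],[0.1,0.35,0,0,0,0],[0.15,0.525,0,0,0,0],[0.2,0.7,0,0,0,0],[0.25,0.875,0,0,0,0]]]}}

```text
t: 21.58
tcp_pos: [0.4802, -0.0315, 0.0906]
ee_rot: [-0.0, 1.0, 0.012, 0.0]
contact_force: [0.3, 0.3, 0.1]
width: 0.0558
finger_force: 9.0
```

Request:
{"name": "arm_command", "arguments": {"series": [[[0.05,0.175,0,0,0,0],[0.1,0.35,0,0,0,0],[0.15,0.525,0,0,0,0],[0.2,0.7,0,0,0,0],[0.25,0.875,0,0,0,0]]]}}

```text
t: 22.2
tcp_pos: [0.5073, -0.1184, 0.0905]
ee_rot: [-0.0, 1.0, 0.012, -0.0]
contact_force: [0.1, 0.4, -0.1]
width: 0.0557
finger_force: 9.0
```

Request:
{"name": "arm_command", "arguments": {"series": [[[0.05,0.175,0,0,0,-0.01],[0.1,0.35,0,0,0,-0.02],[0.15,0.5,0,0,0,-0.03],[0.2,0.65,0,0,0,-0.04],[0.23,0.78,0,0,0,-0.04],[0.25,0.85,0,0,0,-0.04],[0.25,0.875,0,0,0,-0.04],[0.25,0.875,0,0,0,-0.04]]]}}

```text
t: 23.2
tcp_pos: [0.5339, -0.2039, 0.0905]
ee_rot: [-0.0, 0.997, 0.075, -0.0]
contact_force: [0.5, 0.4, -0.8]
width: 0.0557
finger_force: 9.0
```

```bash
python3 - <<'E'
from h import *
im,d=snap("top","top7");np_=None
im2,d2=snap("side","side7")
a=cv2.resize(im[170:300,280:400],None,fx=3.3,fy=4,interpolation=cv2.INTER_CUBIC);b=cv2.resize(im2[120:250,250:370],None,fx=3.3,fy=4,interpolation=cv2.INTER_CUBIC)
cv2.imwrite("pics/both7.png",np.hstack([a,b]));o=ctrl.observe();print(o["tcp_pos"],o["ee_rot"],o["width"],o["finger_force"],o["contact_force"])
E
```

```text
[ 0.53393814 -0.20366936  0.09055373] [-1.05100572e-04  9.97171178e-01  7.51639090e-02 -1.33141231e-04] 0.05575475988653535 8.992615342140198 [ 0.10375108 -0.4141082   0.18566352]
```

View pics/both7.png

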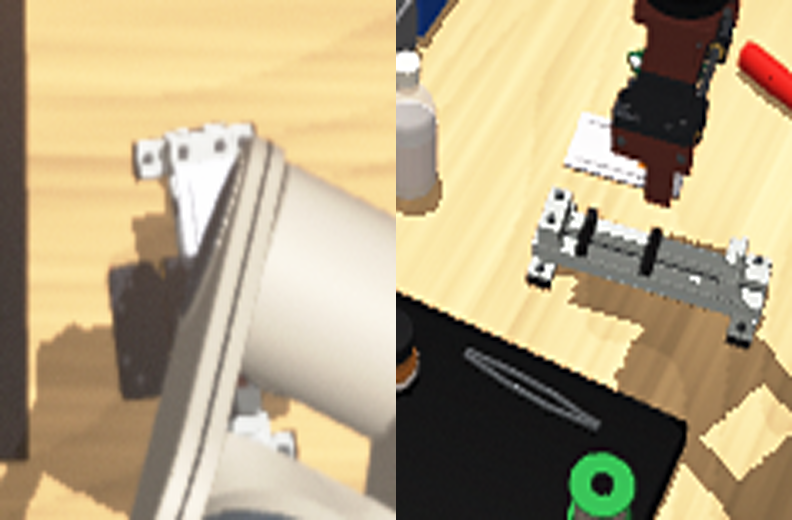

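The display is held level above the jig: its far corners are at (565,165) and (583,115) in the side half of the picture. I'll check its level and the jig position numerically.

```bash
python3 - <<'E'
from h import *
im,d=np.load("pics/side7.npz").values();C=cloud("side",d)
hsv=cv2.cvtColor(im,cv2.COLOR_BGR2HSV)
m=(hsv[...,1]<50)&(hsv[...,2]>150);k=np.zeros_like(m);k[147:168,301:340]=m[147:168,301:340]
P=C[k&(d>0)];P=P[(P[:,2]>.09)&(P[:,2]<.14)]
A=np.c_[P[:,:2],np.ones(len(P))]
for _ in range(4):
    s=np.linalg.lstsq(A,P[:,2],rcond=None)[0];r=abs(P[:,2]-A@s);A,P=A[r<2*np.median(r)+1e-4],P[r<2*np.median(r)+1e-4]
print(len(P),"slopes",s[:2],"z@",np.r_[.5685,-.199,1]@s)
f=lambda q,z:np.round(toplane("side",np.array([[250+(x-396)/3.3-.5,120+y/4-.5] for x,y in q]),z)[:,:2],4).tolist()
print("disp corners far L,R",f([(565,165),(583,115)],np.r_[.61,-.195,1]@s))
print("rest0 top ends",f([(650,272),(658,228)],.028),"rest60",f([(580,252),(590,210)],.028))
# same points via top: rest positions known ~ (.5415,-.203),(.600,-.1947)
E
```

```text
148 slopes [0.00127339 0.02515484] z@ 0.11734544204373343
disp corners far L,R [[0.6115, -0.1621], [0.62, -0.2154]]
rest0 top ends [[0.5337, -0.1815], [0.5454, -0.2255]] rest60 [[0.5968, -0.1707], [0.6074, -0.2137]]
```

Request:
{"name": "arm_command", "arguments": {"series": [[[0.01,0.01,0.08,0,0,0],[0.01,0.01,0.22,0,0,0],[0.01,0.01,0.38,0,0,0],[0.01,0.01,0.54,0,0,0],[0.01,0.01,0.68,0,0,0],[0.01,0.01,0.78,0,0,0],[0.01,0.01,0.83,0,0,0],[0.01,0.01,0.84,0,0,0]]]}}

```text
t: 24.3
tcp_pos: [0.5353, -0.2049, 0.0064]
ee_rot: [-0.0, 0.997, 0.075, -0.0]
contact_force: [0.7, 0.1, -0.3]
width: 0.0553
finger_force: 9.0
```

Request:
{"name": "arm_command", "arguments": {"series": [[[0,0,0.005,0,0,0],[0,0,0.01,0,0,0],[0,0,0.015,0,0,0],[0,0,0.015,0,0,0]]]}}

```text
t: 24.8
tcp_pos: [0.5354, -0.2049, 0.0052]
ee_rot: [0.0, 0.997, 0.075, 0.0]
contact_force: [-1.1, -0.4, -0.8]
width: 0.056
finger_force: 9.0
```

Request:
{"name": "arm_command", "arguments": {"series": [[[0,0,0.004,0,0,0],[0,0,0.008,0,0,0],[0,0,0.008,0,0,0],[0,0,0.008,0,0,0]]]}}

```text
t: 25.3
tcp_pos: [0.5353, -0.2049, 0.0043]
ee_rot: [-0.0, 0.997, 0.075, -0.0]
contact_force: [-0.5, 0.1, -0.4]
width: 0.0558
finger_force: 9.0
```

Request:
{"name": "arm_command", "arguments": {"series": [[[0,0,0.004,0,0,0],[0,0,0.006,0,0,0],[0,0,0.006,0,0,0],[0,0,0.006,0,0,0]]]}}

```text
t: 25.8
tcp_pos: [0.5353, -0.2049, 0.0037]
ee_rot: [0.0, 0.997, 0.075, 0.0]
contact_force: [0.3, 0.3, -0.2]
width: 0.0558
finger_force: 9.0
```

Request:
{"name": "arm_command", "arguments": {"series": [[[0,0,0.003,0,0,0],[0,0,0.005,0,0,0],[0,0,0.005,0,0,0],[0,0,0.005,0,0,0]]]}}

```text
t: 26.3
tcp_pos: [0.5353, -0.2049, 0.0036]
ee_rot: [0.0, 0.997, 0.075, 0.0]
contact_force: [-1.1, -0.6, 5.0]
width: 0.0558
finger_force: 9.0
```

Request:
{"name": "arm_command", "arguments": {"series": [[[0,0,0.003,0,0,0],[0,0,0.005,0,0,0],[0,0,0.005,0,0,0],[0,0,0.005,0,0,0]]]}}

```text
t: 26.8
tcp_pos: [0.5354, -0.2049, 0.0035]
ee_rot: [0.0, 0.997, 0.075, 0.0]
contact_force: [-2.0, 1.1, 9.0]
width: 0.0558
finger_force: 9.0
```

Request:
{"name": "arm_command", "arguments": {"series": [[[0,0,-0.004,0,0,0],[0,0,-0.008,0,0,0],[0,0,-0.008,0,0,0]]]}}

```text
t: 27.18
tcp_pos: [0.5353, -0.2049, 0.0035]
ee_rot: [-0.0, 0.997, 0.075, 0.0]
contact_force: [-0.9, 0.1, 4.3]
width: 0.0558
finger_force: 9.0
```

Request:
{"name": "arm_command", "arguments": {"series": [[[0,0,0,0,0,0],[0,0,0,0,0,0],[0,0,0,0,0,0],[0,0,0,0,0,0],[0,0,-0.1,0,0,0],[0,0,-0.3,0,0,0],[0,0,-0.7,0,0,0],[0,0,-1,0,0,0]]], "claw": 0.6}}

```text
t: 28.18
tcp_pos: [0.536, -0.2052, 0.1064]
ee_rot: [0.001, 0.997, 0.075, 0.001]
contact_force: [0.1, -0.0, -0.2]
width: 0.0707
finger_force: 0.0
```

Request:
{"name": "arm_command", "arguments": {"series": [[[-0.5,0,0,0,0,0],[-1,0,0,0,0,0],[-1,0,0,0,0,0],[-1,0,0,0,0,0]]], "claw": -1}}

```text
t: 28.68
tcp_pos: [0.4378, -0.2205, 0.1048]
ee_rot: [0.001, 0.997, 0.075, 0.001]
contact_force: [0.6, -0.1, 0.9]
width: 0.0337
finger_force: 0.0
```

```bash
python3 - <<'E'
from h import *
im,d=snap("side","side8");C=cloud("side",d)
hsv=cv2.cvtColor(im,cv2.COLOR_BGR2HSV)
# display pixels: points by depth at z .026-.038 and bright, inside jig area
m=(hsv[...,1]<60)&(hsv[...,2]>140)&(C[...,2]>.024)&(C[...,2]<.038)&(abs(C[...,0]-.57)<.075)&(abs(C[...,1]+.198)<.05)
P=C[m];print(m.sum(),P.min(0),P.max(0))
c=max(cv2.findContours(m.astype(np.uint8)*255,cv2.RETR_EXTERNAL,cv2.CHAIN_APPROX_NONE)[0],key=cv2.contourArea)
Q=toplane("side",c.reshape(-1,2),.031)[:,:2].astype(np.float32);r=cv2.minAreaRect(Q);print(r,cv2.boxPoints(r).round(4).tolist())
D=C[(abs(C[...,0]-.55)<.02)&(abs(C[...,1]+.2)<.02)];print("z med",np.median(D[:,2]))
o=ctrl.observe();print(o["t"],o["tcp_pos"],o["width"],o["finger_force"],o["contact_force"])
E
```

```text
449 [ 0.50155192 -0.23451477  0.02410676] [ 0.64211443 -0.16406084  0.03798653]
((0.5684858560562134, -0.1990821659564972), (0.10102071613073349, 0.057279322296381), 9.211119651794434) [[0.5139999985694885, -0.17890000343322754], [0.5231999754905701, -0.2354000061750412], [0.6229000091552734, -0.21930000185966492], [0.6137999892234802, -0.16269999742507935]]
z med 0.02989185272407946
28.725 [ 0.43812876 -0.22043281  0.10456102] 0.029914330353457516 0.0 [-0.49416859 -0.2336745   0.60918316]
```

The display lies at about (0.5685, -0.199) with a yaw of 9.2°, which matches the jig. Now the jaw.

Request:
{"name": "arm_command", "arguments": {"series": [[[-0.12,0,0,0,0,0],[-0.12,0,0,0,0,0],[-0.12,0,0,0,0,0],[-0.12,0,0,0,0,0],[-0.12,0,0.2,0,0,0],[-0.12,0,0.45,0,0,0],[-0.12,0,0.68,0,0,0],[-0.12,0,0.72,0,0,0]]], "newtons": 10}}

```text
t: 29.72
tcp_pos: [0.4237, -0.2211, 0.0303]
ee_rot: [-0.001, 0.997, 0.075, -0.001]
contact_force: [-0.5, -0.3, 0.6]
width: 0.0005
finger_force: 0.0
```

Request:
{"name": "arm_command", "arguments": {"series": [[[0,0,0,0,0,0],[0.06,0,0,0,0,0],[0.12,0,0,0,0,0],[0.18,0,0,0,0,0],[0.24,0,0,0,0,0],[0.3,0,0,0,0,0],[0.3,0,0,0,0,0]]]}}

```text
t: 30.6
tcp_pos: [0.4546, -0.2171, 0.0314]
ee_rot: [0.0, 0.997, 0.075, 0.0]
contact_force: [-0.3, -0.1, -0.2]
width: 0.0007
finger_force: 0.0
```

Request:
{"name": "arm_command", "arguments": {"series": [[[0.04,0,0,0,0,0],[0.09,0,0,0,0,0],[0.14,0,0,0,0,0],[0.19,0,0,0,0,0],[0.24,0,0,0,0,0],[0.28,0,0,0,0,0],[0.32,0,0,0,0,0]]]}}

```text
t: 31.48
tcp_pos: [0.4859, -0.2122, 0.0314]
ee_rot: [-0.0, 0.997, 0.075, -0.0]
contact_force: [-2.6, 1.4, 0.4]
width: 0.0004
finger_force: 1.1
```

```bash
cat > jaw.py <<'E'
from h import *
import sys
im,d=snap("side",sys.argv[1]);C=cloud("side",d)
u=np.array([np.cos(np.radians(9)),np.sin(np.radians(9))]);o0=np.array([.5414,-.2031])
J=(C[...,:2]-o0)@u;L=(C[...,:2]-o0)@np.array([-u[1],u[0]])
hsv=cv2.cvtColor(im,cv2.COLOR_BGR2HSV)
w=(hsv[...,1]<60)&(abs(L)<.02)
for n,a,b in(("jaw top",.037,.044),("tab",.048,.056)):
    q=J[w&(C[...,2]>a)&(C[...,2]<b)&(J<0)];print(n,len(q),np.percentile(q,[5,50,95]).round(4) if len(q) else "")
m=(hsv[...,1]<60)&(hsv[...,2]>140)&(C[...,2]>.026)&(C[...,2]<.034)&(J>-.04)&(J<.085)&(abs(L)<.04)
print("display J pct",np.percentile(J[m],[1,99]).round(4))
o=ctrl.observe();print(o["t"],o["tcp_pos"],"tcp J",(o["tcp_pos"][:2]-o0)@u,"F",o["contact_force"])
E
python3 jaw.py side9
```

```text
jaw top 26 [-0.0425 -0.0338 -0.0293]
tab 7 [-0.0442 -0.0419 -0.0401]
display J pct [-0.0208  0.078 ]
31.525 [ 0.48651227 -0.21227075  0.03147637] tcp J -0.055646588085676914 F [-1.31335217  1.57544493 -0.28491264]
```

Request:
{"name": "arm_command", "arguments": {"series": [[[0.02,0,0,0,0,0],[0.04,0,0,0,0,0],[0.06,0,0,0,0,0],[0.075,0,0,0,0,0],[0.075,0,0,0,0,0]]]}}

```text
t: 32.15
tcp_pos: [0.4934, -0.2113, 0.0315]
ee_rot: [0.0, 0.997, 0.075, 0.0]
contact_force: [-2.9, 2.0, 0.4]
width: 0.0004
finger_force: 0.8
```

Request:
{"name": "arm_command", "arguments": {"series": [[[0.005,0,0,0,0,0],[0.01,0,0,0,0,0],[0.01,0,0,0,0,0]]]}}

```text
t: 32.52
tcp_pos: [0.4943, -0.2111, 0.0315]
ee_rot: [-0.0, 0.997, 0.075, 0.0]
contact_force: [-3.1, 1.4, -0.4]
width: 0.0006
finger_force: 1.1
```

Request:
{"name": "arm_command", "arguments": {"series": [[[0.005,0,0,0,0,0],[0.01,0,0,0,0,0],[0.01,0,0,0,0,0]]]}}

```text
t: 32.9
tcp_pos: [0.4953, -0.211, 0.0315]
ee_rot: [0.0, 0.997, 0.075, 0.0]
contact_force: [-2.8, 0.8, -0.1]
width: 0.0004
finger_force: 1.0
```

Request:
{"name": "arm_command", "arguments": {"series": [[[0.004,0,0,0,0,0],[0.008,0,0,0,0,0],[0.008,0,0,0,0,0]]]}}

```text
t: 33.28
tcp_pos: [0.4956, -0.2108, 0.0314]
ee_rot: [-0.0, 0.997, 0.075, -0.0]
contact_force: [-5.4, -0.3, 1.2]
width: 0.0003
finger_force: 2.3
```

Request:
{"name": "arm_command", "arguments": {"series": [[[0.004,0,0,0,0,0],[0.008,0,0,0,0,0],[0.008,0,0,0,0,0]]]}}

```text
t: 33.65
tcp_pos: [0.4957, -0.2107, 0.0313]
ee_rot: [-0.0, 0.997, 0.075, -0.001]
contact_force: [-6.7, -0.7, 2.2]
width: 0.0006
finger_force: 3.6
```

Request:
{"name": "arm_command", "arguments": {"series": [[[0.003,0,0,0,0,0],[0.006,0,0,0,0,0],[0.006,0,0,0,0,0]]]}}

```text
t: 34.02
tcp_pos: [0.4958, -0.2106, 0.0313]
ee_rot: [-0.0, 0.997, 0.075, -0.001]
contact_force: [-9.2, -2.0, 3.4]
width: 0.0002
finger_force: 4.4
```

```bash
python3 jaw.py side10
```

```text
jaw top 21 [-0.0343 -0.0251 -0.0198]
tab 6 [-0.0339 -0.0316 -0.0295]
display J pct [-0.0173  0.079 ]
34.075 [ 0.49582674 -0.21060511  0.03127852] tcp J -0.046186234756725404 F [-8.42191342 -2.3461869   3.59070422]
```

Request:
{"name": "arm_command", "arguments": {"series": [[[-0.02,0,0,0,0,0],[-0.05,0,0,0,0,0],[-0.15,0,0,0,0,0],[-0.3,0,0,0,0,0],[-0.5,0,-0.1,0,0,0],[-0.7,0,-0.4,0,0,0],[-0.8,0,-0.8,0,0,0],[-0.8,0,-1,0,0,0]]]}}

```text
t: 35.08
tcp_pos: [0.417, -0.2231, 0.1337]
ee_rot: [0.001, 0.997, 0.074, 0.001]
contact_force: [0.5, 0.1, -0.0]
width: 0.0004
finger_force: 0.0
```

Request:
{"name": "arm_command", "arguments": {"series": [[[-0.3,0.4,-0.2,0,0,0],[-0.6,0.8,-0.4,0,0,0],[-0.8,1,-0.4,0,0,0],[-0.8,1,-0.4,0,0,0]]]}}

```text
t: 35.58
tcp_pos: [0.3524, -0.3345, 0.1721]
ee_rot: [0.0, 0.997, 0.073, 0.0]
contact_force: [-0.2, 0.4, -0.0]
width: 0.0002
finger_force: 0.0
```

```bash
python3 jaw.py side11; python3 - <<'E'
from h import *
for n,k in(("side","side11"),("top","top11")):
    if n=="top": snap(n,k)
    im,d=np.load(f"pics/{k}.npz").values();C=cloud(n,d);hsv=cv2.cvtColor(im,cv2.COLOR_BGR2HSV)
    m=(hsv[...,1]<60)&(hsv[...,2]>140)&(C[...,2]>.025)&(C[...,2]<.0355)&(abs(C[...,0]-.57)<.056)&(abs(C[...,1]+.198)<.05)
    c=max(cv2.findContours(m.astype(np.uint8)*255,cv2.RETR_EXTERNAL,cv2.CHAIN_APPROX_NONE)[0],key=cv2.contourArea)
    print(n,cv2.minAreaRect(toplane(n,c.reshape(-1,2),.031)[:,:2].astype(np.float32)))
    P=C[m];A=np.c_[P[:,:2],np.ones(len(P))];print("slope",np.linalg.lstsq(A,P[:,2],rcond=None)[0][:2],P[:,2].mean())
# jaw face / stop profile in top view: height along jig axis
im,d=np.load("pics/top11.npz").values();C=cloud("top",d);u=np.array([.9877,.1564]);J=(C[...,:2]-[.5414,-.2031])@u;L=(C[...,:2]-[.5414,-.2031])@[-u[1],u[0]]
for a in np.arange(-.06,.1,.004):
    q=C[(abs(J-a)<.002)&(abs(L)<.012)][:,2];print(f"{a:.3f}:{np.median(q):.3f}" if len(q) else "",end=" ")
E
```

```text
jaw top 28 [-0.0347 -0.0245 -0.0193]
tab 18 [-0.035  -0.0322 -0.0295]
display J pct [-0.0187  0.0791]
35.625 [ 0.3529377  -0.33350102  0.17178227] tcp J -0.20654122724274923 F [ 2.04151935  0.74051896 -0.41207845]
side ((0.5709075331687927, -0.19859933853149414), (0.10056732594966888, 0.05725925415754318), 9.069741249084473)
slope [-0.00643976  0.01021001] 0.030718764760388508
top ((0.5732220411300659, -0.1996251791715622), (0.10244634747505188, 0.05637994408607483), 9.177248001098633)
slope [-0.00205236  0.00544115] 0.030822838334072785
-0.060:0.017 -0.056:0.019 -0.052:0.018 -0.048:0.019 -0.044:0.018 -0.040:0.019 -0.036:0.023 -0.032:0.052 -0.028:0.041 -0.024:0.041 -0.020:0.038 -0.016:0.030 -0.012:0.030 -0.008:0.031 -0.004:0.031 0.000:0.031 0.004:0.032 0.008:0.032 0.012:0.031 0.016:0.032 0.020:0.031 0.024:0.031 0.028:0.032 0.032:0.031 0.036:0.030 0.040:0.031 0.044:0.031 0.048:0.031 0.052:0.031 0.056:0.031 0.060:0.032 0.064:0.031 0.068:0.032 0.072:0.031 0.076:0.031 0.080:0.033 0.084:0.040 0.088:0.041 0.092:0.041 0.096:0.040
```

```bash
python3 -c "
from plant import ctrl
print(ctrl.hand_in())"
```

```text
the job is handed in; nothing more can be done
None
```

The job is handed in, with no verdict returned: my last measurements show the display flat on the rests, square with the rail and clamped between jaw and stop with no visible gap, and the arm clear of everything.

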